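Seat the rosette blank in its routing fixture

ROBOT

A 6-joint arm with a two-finger parallel gripper is mounted at the origin on the work surface. World frame = base frame: x ahead of the robot, y to its left, z up, the work surface at z = 0. Lengths are in m, angles in rad, forces in N, time in s.
With the tool pointing down it reaches from about 0.3 to 0.75 m from the base axis. Payload 8.5 kg.
Tool frame: the origin (TCP) lies at the very end of the fingers, on their centre line; the grasp point (between the pads) lies 19 mm behind it (manip.grasp_offset is the distance from the TCP to the grasp point, in m); z points along the fingers, y is the line along which they close (so a half turn about z gives the same grasp; the last joint's range is limited). The gripper opens to 88 mm and grips with 3 to 60 N. Pads are 18 mm wide; open, the fingers measure 123 mm over their backs; the gripper's body (75 mm by 187 mm) begins 45 mm behind the grasp point.
Start: joints at [-1.327, 0.381, 1.297, -0, 1.464, -0.215], TCP at [0.244, -0.493, 0.239] pointing down, gripper open.
Joint ranges: [-3.11, 3.11], [-0.89, 2.33], [0.22, 2.48], [-1.42, 4.56], [0.17, 2.85], [-2.88, 2.88]. Speed limits (rad/s): [2.39, 2.39, 3.14, 3.14, 3.14, 3.14].

INTERFACE

Orientations are given as a unit quaternion [x, y, z, w].
In Python, from station import manip gives the robot as it stands.
- The arm moves only by the tool play_rows, never from a script. Its argument "rows" is a list of rows, each a list of 5 numbers: the closure, from -1 (fully open) to 1 (shut), then the shift along the tool's x, y, z in mm, then the turn about the tool's z in degrees. A call has 1 to 10 rows; each row shifts and turns the commanded pose from where the row before left it, along the tool's axes as they then stand; what a row does not reach is not made up. A row lasts 1/10 s, in which the tool goes at most 50 mm and 8.59 degrees, less where a joint would pass 70% of its speed; a pose out of reach is approached as far as the arm can. A call with a gripper value outside its range is refused whole. The fingers move at their own pace and stop on an object; "squeeze" is the grip in N (left out, the last holds). Time passes only in rows, so rows that do not move let the fingers close. It gives the time, the measured TCP pose, the force, the opening and the grip force at its end, in the units of the state.
- manip.observe(): the state, without advancing time (a new reading comes with each control period).
- manip.snapshot(name): name is "side" or "top"; returns a dict with "img" (480x640x3 uint8, red, green, blue), "z_map" (480x640 float32, m along the optical axis (not along the pixel's ray), 0 where there is no reading), "mtx" (3x3 intrinsics, pixels), "rvec" (rotation vector, rad) and "tvec" (3), from world to camera coordinates, as OpenCV has them. Camera axes: x right, y down, z forward; pixel columns grow to the right and rows downward; lengths in m; the calibration is good to about 2 mm. A picture is of the moment at which its call begins.
- manip.close_job(): hands the job in; it is judged then, once.
The state is a dict: "clock": time; "joint_positions": joint angles; "qvel": joint speeds; "joint_torque": joint torques, N m; "position": TCP position; "orientation": TCP orientation; "ft_force": force on the tool from outside, world axes, zero at the start; "ft_torque": the same for the moment, N m; "opening": finger opening in m; "finger_force": force on a finger pad.
Only numpy, scipy, OpenCV 4.12 (cv2) and the standard library are available. Lean on these libraries where they do the work, as an engineer would, in place of code of your own. Each camera call takes 0.05 s, during which the arm holds its last target. There are 200 camera calls.

TASK

Push the large loose wooden disc across the fixture board with the fingertips until it drops into the round pocket and lies flat on the pocket's floor. Then push the steel hold-down arm round by its upright pin until it reaches its stop over the disc. Do not pick anything up, and leave the other things on and around the board where they are.

Things in the scene. Friction and masses are not known exactly. Their poses are not given: they have to be found in the camera images.
- blank: Rosette blank: loose flat wooden disc with dark rings on top, 96 mm diameter, 10 mm thick, about 60 g; the larger of two loose discs. Origin: centre of underside; z up. Starts on the board, on the pocket's side away from the pivot. Tips into the pocket only when its centre is within about 15 mm of the pocket's; push on until the trailing edge drops. Seated, its top is 4 mm above the board's.
- fixture: The fixture: a fixed plywood board, 260 mm along its x, 400 mm along its y, 30 mm thick, with aluminium side rails, lying on the table. Origin: centre of its underside; z up; top face at z = 30 mm. In its frame the pocket's centre is at (0, 50) mm and the hold-down's pivot at (0, 130) mm.
- pocket (a point): Centre of the mouth of the round pocket in the board, at the height of the board's top face. The pocket is 101 mm in diameter, 6 mm deep, flat-floored; its rim is flush with the board.
- clamp (a joint): Hold-down arm's angle (rad): 0 with the arm pointing to the fixture's -x, growing counter-clockwise seen from above, to its hard stop at 1.57, where the arm points to the fixture's -y and lies over the pocket. Starts between 0 and 0.45. It turns with light friction (about 0.6 N at the pin) and stays where it is left.
- clamp_hinge (a point): Point on the vertical pivot axis of the hold-down arm, at the height of the board's top face. The fixed pivot post is 24 mm in diameter; with the arm's hub it reaches 34 mm above the board's top.
- clamp_pin (a point): Centre of the top of the hold-down arm's upright pin: black rubber, 16 mm diameter, 85 mm from the pivot axis, top 48 mm above the board's top. The arm is a flat steel bar 20 mm wide, reaching 93 mm from the axis, 8 to 20 mm above the board's top: it clears the seated disc by 4 mm but not a disc lying on the board.
- offcut: Small loose wooden disc, 52 mm in diameter, 8 mm thick, on the fixture board; leave it. Origin: centre of its underside.
- weight: Small brass weight, 34 mm in diameter, 36 mm tall, on the fixture board; leave it. Origin: centre of its underside.
- brace: Loose wooden stick on the fixture board, 14 x 130 x 9 mm, long along its y; leave it. Origin: centre of its underside.
- glue: White bottle, 56 mm in diameter, 150 mm tall, standing on the table; leave it. Origin: centre of its underside.
- brush: Brush lying on the table along its x; leave it.
- sander: Cork sanding block, 110 x 60 x 35 mm, on the table; leave it. Origin: centre of its underside.
- wrench: Steel wrench lying on the table along its x; leave it.
There are look-alikes about, which are no part of the job. Leave any pink or purple look-alike of the blank alone.

How it is judged:
By the outcome, as a careful person would: the job done as asked, in the order asked, and still so for the second after the job is handed in, with the robot touching nothing.
It also fails if it takes over 61 s, if anything falls off the work surface, if the arm or the gripper's body presses on something with over 40 N, if the wrist force passes 120 N, or if a joint passes its speed limit or range.

## Working session

There is one attempt and no reset: what is moved stays moved. The work goes in short steps, Python scripts to look and compute and a tool call to move; the robot and the scene stay as the last step left them, time stands still between calls to the robot, and variables do not carry over. Pictures are saved under pics/ and viewed, at most 10 in all, crops included, and the job is handed in when it is done.

Besides the shell and the picture viewer there is one more tool, called after "Request:" as name([rows], argument=value, ...), one row to a line, values as JSON. play_rows: Moves the arm, as the interface text tells. Its arguments: {"type":"object","properties":{"rows":{"type":"array","items":{"type":"array","items":{"type":"number"}}},"squeeze":{"type":"number"}},"required":["rows"]}

```bash
mkdir -p pics
cat > h.py <<'E'
import numpy as np, cv2
from station import manip
def snap(n,f=None):
    s=manip.snapshot(n)
    if f: cv2.imwrite('pics/'+f,s['img'][...,::-1])
    return s
def cam(s):
    R=cv2.Rodrigues(np.array(s['rvec'],float))[0]; return R,np.array(s['tvec'],float).ravel(),np.array(s['mtx'],float)
def ray(s,u,v,z):
    R,t,K=cam(s); d=R.T@np.linalg.inv(K)@[u,v,1]; o=-R.T@t
    return o+d*(z-o[2])/d[2]
def proj(s,p):
    R,t,K=cam(s); q=K@(R@np.array(p,float)+t); return q[:2]/q[2]
def world(s):
    R,t,K=cam(s); v,u=np.mgrid[:480,:640]; d=s['z_map']
    c=np.stack([(u-K[0,2])/K[0,0]*d,(v-K[1,2])/K[1,1]*d,d],-1)
    return (c-t)@R
E
python3 - <<'E'
from h import *
a=snap('top','top0.png');b=snap('side','side0.png')
for s in(a,b):
    R,t,K=cam(s);print(-R.T@t,K[0,0])
print(manip.observe())
E
```

```text
[0.29031541 0.00251897 1.69849416] 588.9562057618392
[-0.16362021  0.68523066  0.91389695] 549.7992504142704
{'clock': 0.1, 'joint_positions': array([-1.32730518e+00,  3.81130948e-01,  1.29813571e+00,  7.63809985e-06,
        1.46361615e+00, -2.15303660e-01]), 'qvel': array([-0.00078769, -0.00048598, -0.00339601, -0.00149999,  0.00220368,
        0.00047641]), 'joint_torque': array([ 3.78487501e-03, -4.38653469e+01, -2.24911076e+01,  7.14978855e-02,
        3.42534995e-02, -6.63051651e-05]), 'position': array([ 0.24351456, -0.49287987,  0.23821488]), 'orientation': array([ 9.73803487e-01,  2.27390308e-01, -5.29479387e-06, -6.45069100e-04]), 'ft_force': array([-0.02438299, -0.3333259 ,  0.9847412 ]), 'ft_torque': array([-0.03399431,  0.02288239, -0.01514827]), 'finger_force': 0.0, 'opening': 0.08796899384867969}
```

View pics/top0.png

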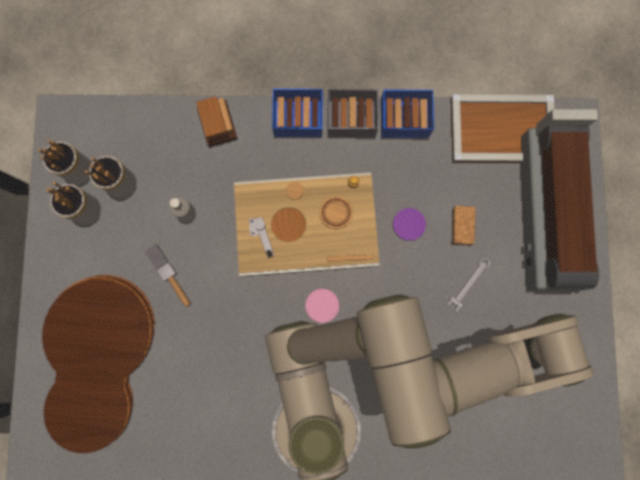

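View pics/side0.png

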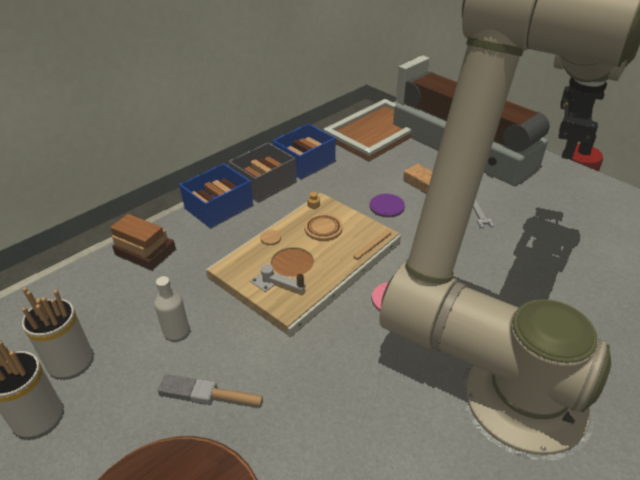

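The top view shows the board from (235,175) to (378,270). The pocket is the dark round floor at (289,224), the pivot is at (258,228) and the pin at about (268,253). Things that could be taken for the blank: the ringed wood disc at (336,212), the offcut at (294,190), the pocket floor at (289,224), the pink disc at (322,305) and the purple disc at (409,224). I choose (336,212), and a close crop will check it.

Run:
```python
from h import *
a=snap('top');b=snap('side')
c=a['img'][165:285,225:390,::-1];cv2.imwrite('pics/crop0.png',cv2.resize(c,None,fx=4.8,fy=4.8,interpolation=cv2.INTER_CUBIC))
for n,s in(('top',a),('side',b)):
    W=world(s);z=W[...,2];s['W']=W
    def blob(lo,hi,x0=.3,x1=.75,y0=-.3,y1=.35):
        m=((z>lo)&(z<hi)&(W[...,0]>x0)&(W[...,0]<x1)&(W[...,1]>y0)&(W[...,1]<y1)).astype(np.uint8)
        k,l,st,ce=cv2.connectedComponentsWithStats(m)
        for i in range(1,k):
            if st[i,4]>8:
                p=W[l==i];print(n,lo,hi,st[i],ce[i].round(1),np.median(p,0).round(4),p.min(0).round(3),p.max(0).round(3))
    blob(.022,.034);blob(.0355,.045);blob(.046,.085)
```

```text
top 0.022 0.034 [ 235  173  145  103 9121] [303.9 225.5] [0.5659 0.041  0.029 ] [ 0.427 -0.176  0.022] [0.728 0.24  0.034]
top 0.0355 0.045 [286 181  18  20 182] [295. 191.] [0.6706 0.0649 0.0385] [0.643 0.042 0.036] [0.701 0.091 0.045]
top 0.0355 0.045 [320 196  34  34 660] [336.2 212.5] [ 0.6069 -0.0534  0.04  ] [ 0.56  -0.102  0.036] [ 0.656 -0.007  0.045]
top 0.0355 0.045 [249 218   6   5  11] [251.2 220.6] [0.5821 0.1898 0.0371] [0.578 0.182 0.036] [0.591 0.196 0.044]
top 0.0355 0.045 [250 224   3   7   9] [250.7 226.7] [0.5668 0.1897 0.0378] [0.556 0.186 0.036] [0.573 0.193 0.042]
top 0.0355 0.045 [251 231   8   5  12] [254.  232.9] [0.5469 0.182  0.039 ] [0.541 0.169 0.036] [0.553 0.189 0.043]
top 0.0355 0.045 [326 254  47   9 184] [349.3 257.7] [ 0.4775 -0.0902  0.039 ] [ 0.465 -0.156  0.036] [ 0.489 -0.025  0.045]
top 0.046 0.085 [348 176  12  12 104] [353.8 181.2] [ 0.6951 -0.1033  0.0559] [ 0.681 -0.119  0.047] [ 0.714 -0.087  0.075]
top 0.046 0.085 [255 220  19  38 266] [263.8 237. ] [0.5352 0.1507 0.0541] [0.477 0.124 0.046] [0.581 0.176 0.084]
side 0.022 0.034 [  205   
[... 372 characters left out ...]
 [259 229  22  16 237] [269.9 236.1] [0.672  0.0683 0.0392] [0.646 0.042 0.036] [0.699 0.092 0.044]
side 0.0355 0.045 [353 230  38  28 238] [371.3 243.6] [ 0.4778 -0.0882  0.0396] [ 0.469 -0.157  0.036] [ 0.49  -0.026  0.045]
side 0.0355 0.045 [251 274  28  16 119] [264.1 281.1] [0.559  0.1765 0.0374] [0.533 0.159 0.036] [0.591 0.195 0.045]
side 0.0355 0.045 [280 283  23   9  34] [290.9 287.1] [0.5015 0.1496 0.0423] [0.478 0.137 0.039] [0.529 0.159 0.045]
side 0.046 0.085 [307 192  13  13 116] [312.7 197.8] [ 0.6943 -0.0973  0.055 ] [ 0.682 -0.116  0.046] [ 0.715 -0.083  0.069]
side 0.046 0.085 [260 264  45  27 481] [282.2 277.1] [0.5294 0.1515 0.0531] [0.477 0.126 0.046] [0.585 0.179 0.082]
```

View pics/crop0.png

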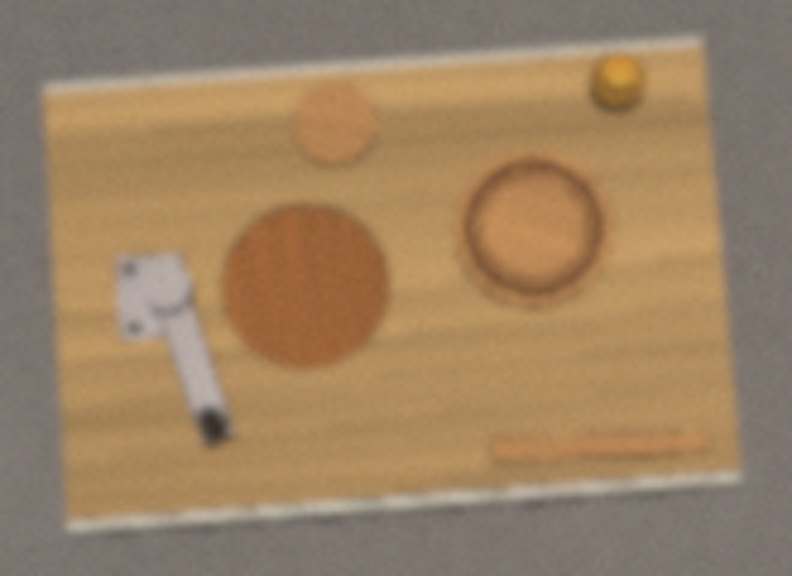

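The crop confirms it. The ringed wooden blank is at crop (533,232), the empty pocket at (305,285), the hub at (172,287) and the pin at (212,425).

Run:
```python
from h import *
for n in('top','side'):
    s=snap(n); W=world(s); z=W[...,2]
    hsv=cv2.cvtColor(s['img'],cv2.COLOR_RGB2HSV)
    roi=(W[...,0]>.42)&(W[...,0]<.74)&(W[...,1]>-.18)&(W[...,1]<.25)
    x,y=W[...,0],W[...,1]
    # pocket floor: darker/redder than board
    near=roi&(np.hypot(x-.57,y-.07)<.07)&(z<.034)
    print(n,'hsv floor',np.median(hsv[roi&(np.hypot(x-.57,y-.07)<.03)],0),'board',np.median(hsv[roi&(np.hypot(x-.48,y-.0)<.02)],0))
    m=(near&(hsv[...,0]<14)).astype(np.uint8)
    k,l,st,ce=cv2.connectedComponentsWithStats(m);i=1+np.argmax(st[1:,4])
    cs,_=cv2.findContours((l==i).astype(np.uint8),cv2.RETR_EXTERNAL,cv2.CHAIN_APPROX_NONE)
    c=cs[0][:,0];P=np.array([ray(s,u,v,.03)[:2] for u,v in c],np.float32)
    print('pocket',cv2.minEnclosingCircle(P),cv2.fitEllipse(P))
    mb=(roi&(z>.0355)&(z<.046)&(np.hypot(x-.607,y+.052)<.06)).astype(np.uint8)
    c=cv2.findContours(mb,0,1)[0];c=max(c,key=len)[:,0];P=np.array([ray(s,u,v,.04)[:2] for u,v in c],np.float32)
    print('blank',cv2.minEnclosingCircle(P),cv2.fitEllipse(P))
    # pin: dark
    mp=roi&(hsv[...,2]<75)&(z>.045); print('pin n',mp.sum()); 
    if mp.sum(): vv,uu=np.nonzero(mp);print(uu.mean(),vv.mean(),np.median(W[mp],0),W[mp&(z>.068)].mean(0) if (mp&(z>.068)).any() else '')
    mh=roi&(z>.055)&(z<.067)&(np.hypot(x-.565,y-.165)<.03)
    print('hub',mh.sum(),W[mh].mean(0))
    # board outline
    mt=(roi&(z>.02)).astype(np.uint8)
    c=max(cv2.findContours(mt,0,1)[0],key=len)[:,0];P=np.array([ray(s,u,v,.03)[:2] for u,v in c],np.float32)
    print('board',cv2.minAreaRect(P))
```

```text
top hsv floor [ 13. 161. 154.] board [ 17. 120. 176.]
pocket ((0.5748517513275146, 0.08441448956727982), 0.04794474318623543) ((0.574316143989563, 0.08412961661815643), (0.08979266881942749, 0.09142507612705231), 41.451263427734375)
blank ((0.6095463037490845, -0.054683323949575424), 0.05021950602531433) ((0.6087926626205444, -0.053176358342170715), (0.09157899022102356, 0.09270589798688889), 117.47016906738281)
pin n 11
268.90909090909093 253.27272727272728 [0.48448688 0.13350972 0.07616305] [0.48445413 0.1336887  0.07740222]
hub 69 [0.56605204 0.16181219 0.06235072]
board ((0.5765480399131775, 0.032668039202690125), (0.2723377048969269, 0.3999246656894684), 4.669508457183838)
side hsv floor [ 14. 143. 150.] board [ 19. 107. 183.]
pocket ((0.5768147706985474, 0.08658357709646225), 0.04352371022105217) ((0.5796012878417969, 0.09150989353656769), (0.056563206017017365, 0.0781819149851799), 34.23878860473633)
blank ((0.6074128746986389, -0.0515509657561779), 0.05184827372431755) ((0.6083971261978149, -0.05102873966097832), (0.0947226956486702, 0.09895103424787521), 50.64219284057617)
pin n 61
300.0983606557377 280.7704918032787 [0.48298972 0.13812189 0.06769518] [0.48365681 0.13813098 0.07658894]
hub 114 [0.56579572 0.16471237 0.06339743]
board ((0.583728015422821, 0.036400631070137024), (0.2959902882575989, 0.40850830078125), 4.88340425491333)
```

The positions agree with the sizes given: blank (0.6085,-0.0525), pocket (0.5745,0.084) and pivot (0.567,0.164), which lies 80 mm from the pocket. I'll turn the tool x to 104° (blank to pocket) and narrow the fingers to about 40 mm.

Request:
play_rows([
  [0.1, 0, 0, 0, -7.8],
  [0.1, 0, 0, 0, -7.8],
  [0.1, 0, 0, 0, -7.8],
  [0.1, 0, 0, 0, -7.8],
  [0.1, 0, 0, 0, -7.8],
  [0.1, 0, 0, 0, -7.8],
  [0.1, 0, 0, 0, -7.8],
  [0.1, 0, 0, 0, -7.8],
  [0.1, 0, 0, 0, -7.8],
  [0.1, 0, 0, 0, -7.8],
])

```text
clock: 1.3
position: [0.2436, -0.4931, 0.2387]
orientation: [0.611, 0.791, 0.0, -0.0]
ft_force: [0.7, -0.4, -0.1]
opening: 0.0399
finger_force: 0.0
```

```bash
cat >> h.py <<'E'
from scipy.spatial.transform import Rotation as Ro
def go(p):
    o=manip.observe();R=Ro.from_quat(o['orientation'])
    x=R.as_matrix()[:,0];print('clk',o['clock'],'tcp',o['position'].round(4),'headx',np.degrees(np.arctan2(x[1],x[0])).round(2),'F',o['ft_force'].round(1),'open',round(o['opening'],4),'to',np.round(p,4),'tool mm',(R.inv().apply(np.array(p)-o['position'])*1e3).round(1))
E
python3 - <<'E'
from h import *
go([.6266,-.125,.15])
E
```

```text
clk 1.3 tcp [ 0.2436 -0.4931  0.2387] headx 104.61 F [ 0.7 -0.4 -0.1] open 0.0399 to [ 0.6266 -0.125   0.15  ] tool mm [259.5 463.5  88.7]
```

Request:
play_rows([
  [0.1, 13, 23, 0, 0],
  [0.1, 13, 23, 0, 0],
  [0.1, 13, 23, 0, 0],
  [0.1, 13, 23, 0, 0],
  [0.1, 13, 23, 0, 0],
  [0.1, 13, 23, 0, 0],
  [0.1, 13, 23, 0, 0],
  [0.1, 13, 23, 0, 0],
  [0.1, 13, 23, 0, 0],
  [0.1, 13, 23, 0, 0],
])

```text
clock: 2.3
position: [0.435, -0.3095, 0.2387]
orientation: [0.614, 0.79, 0.0, -0.0]
ft_force: [-0.3, 0.0, -0.5]
opening: 0.0396
finger_force: 0.0
```

Request:
play_rows([
  [0.1, 13, 23, 0, 0],
  [0.1, 13, 23, 0, 0],
  [0.1, 13, 23, 0, 0],
  [0.1, 13, 23, 0, 0],
  [0.1, 13, 23, 0, 0],
  [0.1, 13, 23, 10, 0],
  [0.1, 13, 23, 20, 0],
  [0.1, 13, 23, 20, 0],
  [0.1, 13, 23, 20, 0],
  [0.1, 13, 23, 20, 0],
])

```text
clock: 3.3
position: [0.6259, -0.1268, 0.1478]
orientation: [0.614, 0.79, -0.0, -0.0]
ft_force: [0.5, -0.5, 0.5]
opening: 0.0396
finger_force: 0.0
```

Run:
```python
from h import *
go([.6266,-.125,.0345])
```

```text
clk 3.3 tcp [ 0.6259 -0.1268  0.1478] headx 104.29 F [ 0.5 -0.5  0.5] open 0.0396 to [ 0.6266 -0.125   0.0345] tool mm [  1.5   1.1 113.3]
```

Request:
play_rows([
  [0.1, 0, 1, 20, 0],
  [0.1, 0, 0, 20, 0],
  [0.1, 0, 0, 20, 0],
  [0.1, 0, 0, 20, 0],
  [0.1, 0, 0, 15, 0],
  [0.1, 0, 0, 10, 0],
  [0.1, 0, 0, 8, 0],
  [0.1, 0, 0, 0, 0],
  [0.1, 0, 0, 0, 0],
])

```text
clock: 4.2
position: [0.6264, -0.1275, 0.0362]
orientation: [0.614, 0.79, 0.0, 0.0]
ft_force: [0.8, 0.3, 0.7]
opening: 0.04
finger_force: 0.0
```

Run:
```python
from h import *
s=snap('side','s1.png');W=world(s)
t=snap('top')
go(np.array([.5745,.084,.0345])-.0526*np.array([-.242,.970,0]))
cv2.imwrite('pics/s1c.png',cv2.resize(s['img'][150:330,200:420,::-1],None,fx=3,fy=3))
```

```text
clk 4.3 tcp [ 0.6265 -0.1275  0.0365] headx 104.29 F [ 0.2  0.  -0.3] open 0.0397 to [0.5872 0.033  0.0345] tool mm [165.2   1.5   1.9]
```

View pics/s1c.png

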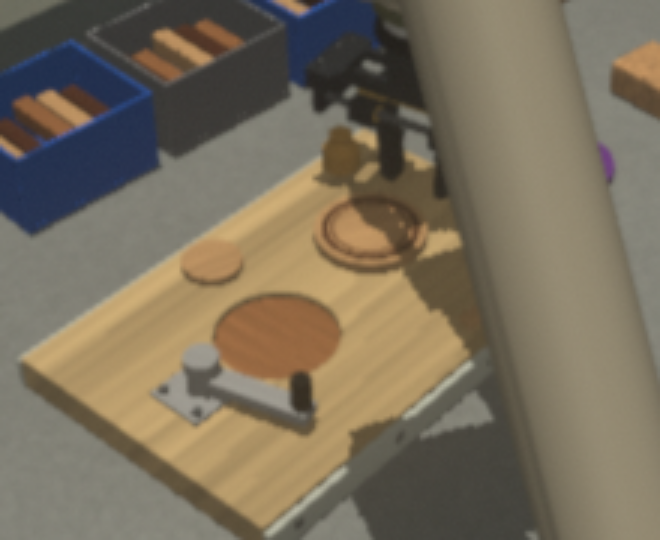

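The crop shows the fingers clear of everything at crop (390,165) and (440,185), behind the blank at (370,230). Next I lower 2 mm and push.

Request:
play_rows([
  [0.1, 6, 0, 2, 0],
  [0.1, 7, 0, 0, 0],
  [0.1, 7, 0, 0, 0],
  [0.1, 8, 0, 0, 0],
  [0.1, 8, 0, 0, 0],
  [0.1, 8, 0.5, 0, 0],
  [0.1, 8, 0.5, 0, 0],
  [0.1, 8, 0.5, 0, 0],
  [0.1, 8, 0, 0, 0],
  [0.1, 8, 0, 0, 0],
])

```text
clock: 5.3
position: [0.6087, -0.0527, 0.0338]
orientation: [0.614, 0.79, -0.0, 0.0]
ft_force: [0.9, -1.0, 0.1]
opening: 0.0396
finger_force: 0.3
```

Request:
play_rows([
  [0.1, 8, 0, 0, 0],
  [0.1, 8, 0, 0, 0],
  [0.1, 8, 0, 0, 0],
  [0.1, 8, 0, 0, 0],
  [0.1, 8, 0, 0, 0],
  [0.1, 6, 0, 0, 0],
  [0.1, 6, 0, 0, 0],
  [0.1, 4, 0, 0, 0],
  [0.1, 3, 0, 0, 0],
  [0.1, 0, 0, 0, 0],
])

```text
clock: 6.3
position: [0.5942, 0.0041, 0.0337]
orientation: [0.614, 0.79, 0.0, -0.0]
ft_force: [-0.5, -0.3, 1.5]
opening: 0.0395
finger_force: 0.0
```

Run:
```python
from h import *
s=snap('side');t=snap('top')
go(np.array([.5745,.084,.0345])-.0526*np.array([-.242,.970,0]))
W=world(s);z=W[...,2]
a=cv2.resize(s['img'][190:320,200:360,::-1],(640,520));b=cv2.resize(t['img'][165:285,225:390,::-1],(660,480))
cv2.imwrite('pics/s2c.png',a);cv2.imwrite('pics/t2c.png',b)
```

```text
clk 6.4 tcp [0.5943 0.0038 0.0337] headx 104.28 F [-0.1  0.1 -0.4] open 0.0396 to [0.5872 0.033  0.0345] tool mm [30.   0.4 -0.8]
```

View pics/s2c.png

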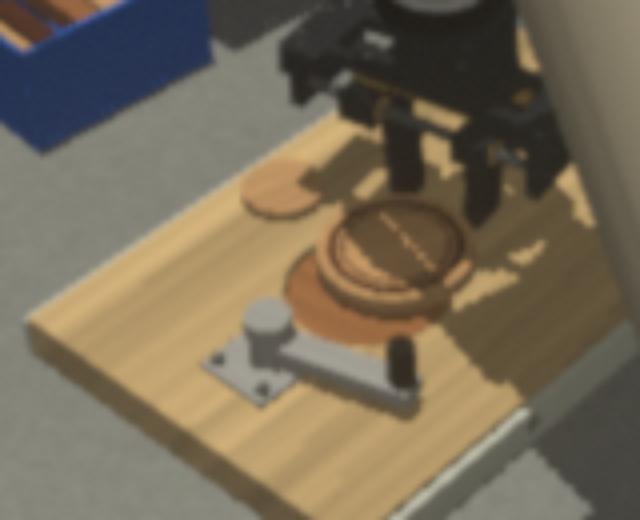

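The disc at crop (397,255) is nested between the fingers and overlaps the pocket at (370,300), with about 30 mm to go. I continue slowly.

Request:
play_rows([
  [0.1, 3, 0, 0, 0],
  [0.1, 3, 0, 0, 0],
  [0.1, 3, 0, 0, 0],
  [0.1, 3, 0, 0, 0],
  [0.1, 3, 0, 0, 0],
  [0.1, 3, 0, 0, 0],
  [0.1, 3, 0, 0, 0],
  [0.1, 3, 0, 0, 0],
  [0.1, 3, 0, 0, 0],
  [0.1, 0, 0, 0, 0],
])

```text
clock: 7.4
position: [0.5874, 0.0305, 0.0337]
orientation: [0.614, 0.79, -0.0, -0.0]
ft_force: [-0.3, 0.3, -0.0]
opening: 0.0397
finger_force: 0.0
```

```bash
cat > chk.py <<'E'
from h import *
go(np.array([.5745,.084,.0345])-.0526*np.array([-.242,.970,0]))
for n in('side','top'):
    s=snap(n);W=world(s)
    r=np.hypot(W[...,0]-.5745,W[...,1]-.084)
    m=(r<.046)&(W[...,2]<.05)&(W[...,2]>.015)
    p=W[m];A=np.c_[p[:,:2]-[.5745,.084],np.ones(len(p))]
    k=np.ones(len(p),bool)
    for _ in range(4):
        c=np.linalg.lstsq(A[k],p[k,2],rcond=None)[0];e=abs(A@c-p[:,2]);k=e<max(.002,2*np.median(e))
    print(n,len(p),k.sum(),'slope',c[:2].round(3),'z centre',c[2].round(4),'board z',np.median(W[...,2][(np.hypot(W[...,0]-.5,W[...,1]-.02)<.02)]).round(4))
E
python3 chk.py
```

```text
clk 7.4 tcp [0.5874 0.0305 0.0337] headx 104.31 F [-0.3  0.3 -0. ] open 0.0397 to [0.5872 0.033  0.0345] tool mm [ 2.5  0.4 -0.8]
side 852 692 slope [ 0.008 -0.001] z centre 0.0353 board z 0.1042
top 11 8 slope [-0.404 -1.449] z centre 0.0973 board z 0.3847
```

The force is about zero and the disc's top is level at about 34 mm, so it looks seated. I back off, raise the tool and move towards the pin's side.

Request:
play_rows([
  [0.1, -10, 0, 0, 0],
  [0.1, -15, 0, 0, 0],
  [0.1, -10, 0, -5, 0],
  [0.1, 0, 0, -20, 0],
  [0.1, 0, 0, -25, 0],
  [0.1, 0, 0, -25, 0],
  [0.1, 0, 0, -20, 0],
  [0.1, 0, 0, 0, 0],
])

```text
clock: 8.3
position: [0.5976, -0.0051, 0.1317]
orientation: [0.614, 0.789, 0.001, 0.003]
ft_force: [0.1, -0.8, 0.1]
opening: 0.0396
finger_force: 0.0
```

```bash
python3 chk.py
python3 - <<'E'
from h import *
s=snap('side');W=world(s);z=W[...,2]
cv2.imwrite('pics/s3c.png',cv2.resize(s['img'][190:320,200:360,::-1],(640,520)))
hsv=cv2.cvtColor(s['img'],cv2.COLOR_RGB2HSV)
mp=(hsv[...,2]<75)&(z>.068)&(z<.085)&(np.hypot(W[...,0]-.484,W[...,1]-.136)<.03);print('pin',W[mp].mean(0),mp.sum())
E
```

```text
clk 8.3 tcp [ 0.5976 -0.0051  0.1317] headx 104.24 F [ 0.1 -0.8  0.1] open 0.0396 to [0.5872 0.033  0.0345] tool mm [39.7 -1.2 97.1]
side 854 695 slope [0.006 0.004] z centre 0.0352 board z 0.0331
top 240 211 slope [0.01  0.023] z centre 0.0338 board z 0.4602
pin [0.48438481 0.13714624 0.07578055] 34
```

View pics/s3c.png

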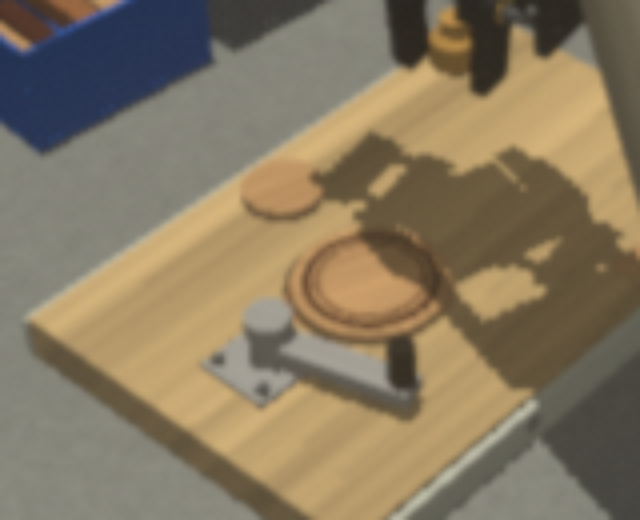

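The crop shows the disc lying inside the pocket at (368,285), level on both cameras (about 34 mm top), with everything else unmoved. The pin is at crop (400,360). Next I turn the tool so the fingers straddle the pin along the tangent.

Request:
play_rows([
  [0.1, 0, 0, 0, 8.58],
  [0.1, 0, 0, 0, 8.58],
  [0.1, 0, 0, 0, 8.58],
  [0.1, 0, 0, 0, 8.58],
  [0.1, 0, 0, 0, 8.58],
  [0.1, 0, 0, 0, 8.58],
  [0.1, 0, 0, 0, 8.58],
  [0.1, 0, 0, 0, 8.58],
  [0.1, 0, 0, 0, 8.58],
  [0.1, 0, 0, 0, 8.58],
])

```text
clock: 9.45
position: [0.5958, -0.0041, 0.1273]
orientation: [0.988, 0.158, -0.001, -0.0]
ft_force: [-0.6, 0.5, 0.4]
opening: 0.0398
finger_force: 0.0
```

Run:
```python
from h import *
go([.4855,.1365,.13])
```

```text
clk 9.45 tcp [ 0.5958 -0.0041  0.1273] headx 18.12 F [-0.6  0.5  0.4] open 0.0398 to [0.4855 0.1365 0.13  ] tool mm [ -61.1 -167.9   -2.4]
```

Request:
play_rows([
  [0.1, -8, -21, 0, 0],
  [0.1, -8, -21, 0, 0],
  [0.1, -8, -21, 0, 0],
  [0.1, -8, -21, 0, 0],
  [0.1, -8, -21, 0, 0],
  [0.1, -7, -21, 0, 0],
  [0.1, -7, -21, 0, 0],
  [0.1, -7, -21, 0, 0],
  [0.1, 0, 0, 0, 0],
])

```text
clock: 10.35
position: [0.4833, 0.1373, 0.1278]
orientation: [0.987, 0.162, -0.001, -0.0]
ft_force: [0.2, -0.5, 0.5]
opening: 0.0395
finger_force: 0.0
```

Run:
```python
from h import *
go([.4855,.1365,.056])
s=snap('side')
cv2.imwrite('pics/s4c.png',cv2.resize(s['img'][190:320,200:360,::-1],(640,520)))
```

```text
clk 10.35 tcp [0.4833 0.1373 0.1278] headx 18.61 F [ 0.2 -0.5  0.5] open 0.0395 to [0.4855 0.1365 0.056 ] tool mm [ 2.   1.6 71.7]
```

View pics/s4c.png

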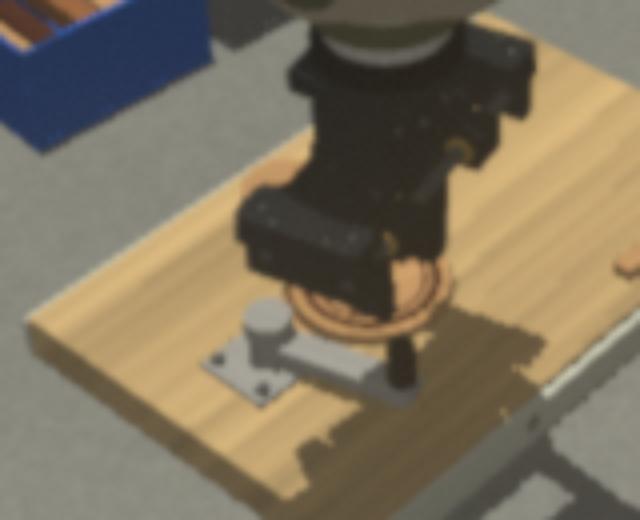

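The gripper is above the pin at crop (402,360), with the near finger on its +y side. I descend to z ≈ 0.056.

Request:
play_rows([
  [0.1, 2, 1.5, 12, 0],
  [0.1, 0, 0, 12, 0],
  [0.1, 0, 0, 12, 0],
  [0.1, 0, 0, 12, 0],
  [0.1, 0, 0, 12, 0],
  [0.1, 0, 0, 12, 0],
  [0.1, 0, 0, 0, 0],
])

```text
clock: 11.1
position: [0.4872, 0.1343, 0.0545]
orientation: [0.987, 0.16, -0.002, -0.0]
ft_force: [0.6, -0.4, 0.7]
opening: 0.0398
finger_force: 0.0
```

Request:
play_rows([
  [0.1, 0.3, 7.4, -1, -5],
  [0.1, 0.3, 7.4, 0, -5],
  [0.1, 0.3, 7.4, 0, -5],
  [0.1, 0.3, 7.4, 0, -5],
  [0.1, 0.3, 7.4, 0, -5],
  [0.1, 0.3, 7.4, 0, -5],
  [0.1, 0.3, 7.4, 0, -5],
  [0.1, 0.3, 7.4, 0, -5],
])

```text
clock: 11.9
position: [0.5241, 0.0889, 0.0576]
orientation: [0.872, 0.49, -0.0, -0.0]
ft_force: [-0.5, 0.9, 0.3]
opening: 0.0397
finger_force: 0.3
```

```bash
cat > arc.py <<'E'
from h import *
c=np.array([.568,.164]);o=manip.observe()
v=o['position'][:2]-c;go([*c,.0555]);print('R',np.hypot(*v),'phi',np.degrees(np.arctan2(v[1],v[0]))%360,'finger',o['finger_force'])
E
python3 arc.py
```

```text
clk 11.9 tcp [0.5241 0.0889 0.0576] headx 58.64 F [-0.5  0.9  0.3] open 0.0397 to [0.568  0.164  0.0555] tool mm [87.  -1.6  2.1]
R 0.08703505031950198 phi 239.68549868738648 finger 0.3340176897472702
```

Tracking well. I continue the arc and correct 1 mm inwards.

Request:
play_rows([
  [0.1, 0.8, 7.4, 1, -5],
  [0.1, 0.8, 7.4, 0, -5],
  [0.1, 0.5, 7.4, 0, -5],
  [0.1, 0.3, 7.4, 0, -5],
  [0.1, 0.3, 7.4, 0, -5],
  [0.1, 0.3, 7.4, 0, -5],
  [0.1, 0.3, 4.5, 0, -3],
  [0.1, 0, 0, 0, 0],
])

```text
clock: 12.7
position: [0.5714, 0.0776, 0.0565]
orientation: [0.698, 0.716, 0.0, 0.0]
ft_force: [-0.3, 0.6, 0.4]
opening: 0.0399
finger_force: 0.0
```

```bash
python3 arc.py
```

```text
clk 12.7 tcp [0.5714 0.0776 0.0565] headx 91.46 F [-0.3  0.6  0.4] open 0.0399 to [0.568  0.164  0.0555] tool mm [86.5 -1.2  1. ]
R 0.08651250146164159 phi 272.2281129910461 finger 0.0
```

Request:
play_rows([
  [0.1, 0.2, 3.7, 0, -2.5],
  [0.1, 0.2, 3.7, 0, -2.5],
  [0.1, 0.2, 3, 0, -2],
  [0.1, 0, 1.5, 0, -1],
  [0.1, 0, 1, 0, 0],
  [0.1, 0, 1, 0, 0],
  [0.1, 0, 0, 0, 0],
])

```text
clock: 13.4
position: [0.5845, 0.0801, 0.0567]
orientation: [0.647, 0.763, 0.0, 0.0]
ft_force: [-0.9, 0.2, -0.0]
opening: 0.0399
finger_force: 0.1
```

```bash
python3 arc.py
```

```text
clk 13.4 tcp [0.5845 0.0801 0.0567] headx 99.44 F [-0.9  0.2 -0. ] open 0.0399 to [0.568  0.164  0.0555] tool mm [85.5 -2.5  1.2]
R 0.08550715785355097 phi 281.1252096104406 finger 0.0931415941886371
```

Request:
play_rows([
  [0.1, 0, 1, 0, 0],
  [0.1, 0, 1, 0, 0],
  [0.1, 0, 1, 0, 0],
  [0.1, 0, 0, 0, 0],
])

```text
clock: 13.8
position: [0.5866, 0.0805, 0.0567]
orientation: [0.646, 0.763, -0.001, -0.001]
ft_force: [-4.7, -1.8, 2.0]
opening: 0.0399
finger_force: 2.5
```

Force is rising, which suggests the stop. One more push to confirm.

Request:
play_rows([
  [0.1, 0, 1, 0, 0],
  [0.1, 0, 0.5, 0, 0],
  [0.1, 0, 0, 0, 0],
])

```text
clock: 14.1
position: [0.5868, 0.0806, 0.0565]
orientation: [0.646, 0.763, -0.002, -0.002]
ft_force: [-10.1, -3.6, 5.6]
opening: 0.0396
finger_force: 5.3
```

```bash
python3 arc.py
```

```text
clk 14.1 tcp [0.5868 0.0806 0.0565] headx 99.5 F [-10.1  -3.6   5.6] open 0.0396 to [0.568  0.164  0.0555] tool mm [85.4 -4.8  1. ]
R 0.08552782605662361 phi 282.69574063722547 finger 5.300114303827286
```

It is firm at the stop: no motion with 10 N. I centre the fingers, rise clear and move away.

Request:
play_rows([
  [0.1, 0, -6, 0, 0],
  [0.1, 0, -6, 0, 0],
  [0.1, 0, -1.5, 0, 0],
  [0.1, 0, 0, -15, 0],
  [0.1, 0, 0, -20, 0],
  [0.1, 0, 0, -25, 0],
  [0.1, 0, 0, -30, 0],
  [0.1, -30, 0, -20, 0],
  [0.1, -40, 0, 0, 0],
  [0.1, -40, 0, 0, 0],
])

```text
clock: 15.1
position: [0.5942, -0.0308, 0.1677]
orientation: [0.646, 0.764, 0.001, 0.001]
ft_force: [0.1, -1.1, -0.3]
opening: 0.0396
finger_force: 0.0
```

Request:
play_rows([
  [0.1, -40, 0, 0, 0],
  [0.1, -40, 0, 0, 0],
  [0.1, 0, 0, 0, 0],
  [0.1, 0, 0, 0, 0],
])

```text
clock: 15.5
position: [0.6068, -0.1091, 0.1665]
orientation: [0.647, 0.763, 0.0, -0.0]
ft_force: [-0.4, 0.9, -0.7]
opening: 0.0396
finger_force: 0.0
```

```bash
python3 chk.py
python3 - <<'E'
from h import *
s=snap('side')
W=world(s);z=W[...,2];hsv=cv2.cvtColor(s['img'],cv2.COLOR_RGB2HSV)
mp=(hsv[...,2]<75)&(z>.066)&(z<.085)&(np.hypot(W[...,0]-.574,W[...,1]-.079)<.03);print('pin',W[mp].mean(0),mp.sum())
cv2.imwrite('pics/s5c.png',cv2.resize(s['img'][180:330,200:410,::-1],(756,540)))
E
```

```text
clk 15.5 tcp [ 0.6068 -0.1091  0.1665] headx 99.41 F [-0.4  0.9 -0.7] open 0.0396 to [0.5872 0.033  0.0345] tool mm [143.3   3.9 132.1]
side 670 504 slope [ 0.001 -0.004] z centre 0.0354 board z 0.0308
top 701 553 slope [-0.014 -0.   ] z centre 0.0343 board z 0.03
pin [0.57055144 0.08112978 0.07387301] 32
```

View pics/s5c.png

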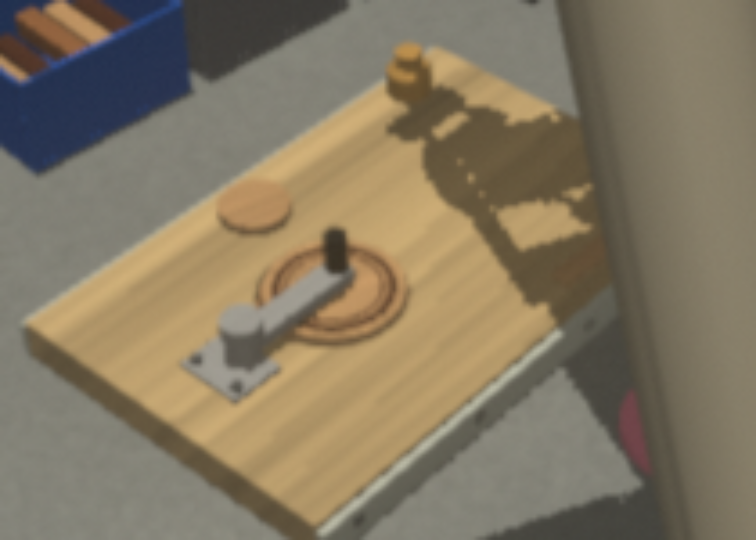

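The crop shows the arm lying over the level, seated disc, with the pin at (335,250). The offcut (254,205) and weight (408,75) are untouched. A quick angle check from the top view before handing in.

Run:
```python
from h import *
for n in('top','side'):
    s=snap(n);W=world(s);z=W[...,2];x,y=W[...,0],W[...,1]
    m=(abs(x-.571)<.04)&(z>.045)&(z<.055)&(y<.145)&(y>.095)
    p=W[m][:,:2].astype(np.float32);l=cv2.fitLine(p,cv2.DIST_HUBER,0,.001,.001).ravel()
    print(n,m.sum(),'arm dir deg from -y:',np.degrees(np.arctan2(-l[0]*np.sign(l[1]),abs(l[1]))), 'pt',l[2:])
    # long edge directions of board
    b=((z>.02)&(x>.42)&(x<.74)&(y>-.1)&(y<.22)).astype(np.uint8)
    E=[]
    for yy in np.arange(-.02,.22,.01):
        q=W[(abs(y-yy)<.004)&(z>.025)&(z<.034)&(x>.42)&(x<.75)]
        E.append((q[:,0].max(),q[:,0].min(),yy))
    E=np.array(E);print('edge deg',np.degrees(np.arctan(-np.polyfit(E[:,2],E[:,0],1)[0])),np.degrees(np.arctan(-np.polyfit(E[:,2],E[:,1],1)[0])))
    for nm,c0 in(('brace',(.4775,-.09)),('offcut',(.671,.066)),('weight',(.695,-.102))):
        k=(np.hypot(x-c0[0],y-c0[1])<(.08 if nm=='brace' else .04))&(z>.0355)&(z<.08);print(nm,k.sum(),np.median(W[k],0).round(3) if k.any() else '')
```

```text
top 104 arm dir deg from -y: 1.8225172 pt [0.5709647  0.12619288]
edge deg 4.090294507004046 14.379583913430253
brace 50 [ 0.48  -0.147  0.038]
offcut 198 [0.671 0.068 0.039]
weight 1 [ 0.662 -0.079  0.039]
side 155 arm dir deg from -y: 9.616159 pt [0.570523  0.1087293]
edge deg 4.441301482788849 4.977259846125595
brace 92 [ 0.478 -0.05   0.04 ]
offcut 235 [0.671 0.068 0.039]
weight 162 [ 0.692 -0.096  0.052]
```

The TCP at stall puts the pin at (0.575,0.079), which is the stop direction to within 1°. The side-view pin reading is biased towards that camera by about the difference. Handing in.

```bash
python3 -c "
from station import manip
print(manip.close_job())"
```

```text
the job is handed in; nothing more can be done
None
```

The blank lies flat in the pocket and the hold-down arm was pushed to its stop over it. The other things on the board look unmoved, though the gripper partly hid the brace in the last check. The job was handed in at about 16 s, and no verdict came back.

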